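# Find the boot-peg sleeve that fits

### The job

One peg of the boot rack has lost its green sleeve, and of the three look-alike spares lying on the ledge only one is bored right for it. Try them on the bare peg, never forcing one that binds: leave on the peg the one that slides fully home to the collar, and put the other two in the grey tub. Leave the other things on the ledge where they are.

Things in the scene. Friction and masses are not known exactly. Their poses are not given: they have to be found in the camera images.
- sleeve_a: green eight-sided sleeve, 125 long, 46 over flats, 0.11 kg, lying on a flat; looks like the other two. Origin mid-axis, 23 above the ledge. Mouth (black lip, 33 bore) at x -62.5, closed end at x +62.5; mouth starts facing the robot within 0.5 rad. All go over the peg's tip; one is bored 117 deep, two narrow inside and stop hard 35 or more short of home
- sleeve_b: green eight-sided sleeve, 125 long, 46 over flats, 0.11 kg, lying on a flat; looks like the other two. Origin mid-axis, 23 above the ledge. Mouth (black lip, 33 bore) at x -62.5, closed end at x +62.5; mouth starts facing the robot within 0.5 rad. All go over the peg's tip; one is bored 117 deep, two narrow inside and stop hard 35 or more short of home
- sleeve_c: green eight-sided sleeve, 125 long, 46 over flats, 0.11 kg, lying on a flat; looks like the other two. Origin mid-axis, 23 above the ledge. Mouth (black lip, 33 bore) at x -62.5, closed end at x +62.5; mouth starts facing the robot within 0.5 rad. All go over the peg's tip; one is bored 117 deep, two narrow inside and stop hard 35 or more short of home
- rack: boot rack fixed on the ledge: grey rail 140 high, 22 thick, along its y, with three like pegs 115 apart sloping up 35 degrees above level towards its +x, away from the robot. Those at y +115 and +230 wear fixed green sleeves, fully home; the one at y 0 is bare. Origin on the ledge under the rail at the bare peg
- peg: the bare steel peg: 28 thick, round-ended, with a 56 wide collar at its root. Origin at the centre of the collar's outer face, 36 ahead (+x) of the rack's origin, 105 above the ledge; z runs out along the peg, tip at z 108; y is the rack's y, level. Home: a sleeve's mouth against the collar, its origin at z 62.5; gravity holds it there
- tub: grey open plastic tub fixed on the ledge, outside 200 (x) by 260 (y) by 60 high, walls and floor 5; origin under its centre
- jar: bystander: closed ceramic biscuit jar, white with a blue lid and band, 160 across, 214 high; origin under its centre
- brush: bystander: wooden boot brush with black bristles, 200 long, 44 high, lying crosswise; origin under its middle
- tin: bystander: flat round polish tin with a red lid, 79 across, 26 high; origin under its centre
- chew: bystander: orange dog chew ring lying flat, 90 across, 26 high; origin under its centre
- spray: bystander: blue bottle, 68 across, 190 high; origin under its centre
- torch: bystander: yellow and black flat-sided torch, about 165 long, 36 high, lying; origin under its handle
Not all that is in view belongs to the job. Leave any orange or red look-alike of the sleeve_a alone.

How it is judged:
At the end, for the whole second after the job is handed in: One sleeve is fully home on the bare peg: its mouth within 6 mm of the collar, its centre within 8 mm of the peg's axis and lying along it within 0.1 rad; the other two are inside the grey tub (their centres inside its walls and less than 80 mm above the ledge); all three released and at rest (linear speed of each of sleeve_a, sleeve_b, sleeve_c below 0.02 m/s and ((z of sleeve_a in the frame of peg between 0.0565 and 0.0685 m and x of sleeve_a in the frame of peg between -0.008 and 0.008 m and y of sleeve_a in the frame of peg between -0.008 and 0.008 m and angle between the x axis of sleeve_a and the z axis of peg, either way round below 0.1 rad and x of sleeve_b in the frame of tub between -0.09 and 0.09 m and y of sleeve_b in the frame of tub between -0.12 and 0.12 m and z of sleeve_b in the frame of tub between 0.015 and 0.08 m and x of sleeve_c in the frame of tub between -0.09 and 0.09 m and y of sleeve_c in the frame of tub between -0.12 and 0.12 m and z of sleeve_c in the frame of tub between 0.015 and 0.08 m) or (z of sleeve_b in the frame of peg between 0.0565 and 0.0685 m and x of sleeve_b in the frame of peg between -0.008 and 0.008 m and y of sleeve_b in the frame of peg between -0.008 and 0.008 m and angle between the x axis of sleeve_b and the z axis of peg, either way round below 0.1 rad and x of sleeve_a in the frame of tub between -0.09 and 0.09 m and y of sleeve_a in the frame of tub between -0.12 and 0.12 m and z of sleeve_a in the frame of tub between 0.015 and 0.08 m and x of sleeve_c in the frame of tub between -0.09 and 0.09 m and y of sleeve_c in the frame of tub between -0.12 and 0.12 m and z of sleeve_c in the frame of tub between 0.015 and 0.08 m) or (z of sleeve_c in the frame of peg between 0.0565 and 0.0685 m and x of sleeve_c in the frame of peg between -0.008 and 0.008 m and y of sleeve_c in the frame of peg between -0.008 and 0.008 m and angle between the x axis of sleeve_c and the z axis of peg, either way round below 0.1 rad and x of sleeve_a in the frame of tub between -0.09 and 0.09 m and y of sleeve_a in the frame of tub between -0.12 and 0.12 m and z of sleeve_a in the frame of tub between 0.015 and 0.08 m and x of sleeve_b in the frame of tub between -0.09 and 0.09 m and y of sleeve_b in the frame of tub between -0.12 and 0.12 m and z of sleeve_b in the frame of tub between 0.015 and 0.08 m))); the robot touches nothing.
It fails at once if a sleeve is forced: pressed against the rack or peg with more than 60 N (contact force between any of sleeve_a, sleeve_b, sleeve_c and rack above 60 N).
It fails at once if another thing on the ledge is knocked more than 40 mm from its place (distance of any of jar, brush, tin, chew, spray, torch from where it was at the start of the episode above 0.04 m).
It also fails if it takes over 72 s, if anything falls off the work surface, if the arm or the gripper's body presses on something with over 40 N, if the wrist force passes 120 N, or if a joint passes its speed limit or range.

### The arm

A 6-joint arm with a two-finger parallel gripper is mounted at the origin on the work surface. World frame = base frame: x ahead of the robot, y to its left, z up, the work surface at z = 0. Lengths are in m, angles in rad, forces in N, time in s.
With the tool pointing down it reaches from about 0.375 to 0.9 m from the base axis. Payload 3.1 kg.
Tool frame: the origin (TCP) lies on the centre line of the jaws, within the pads' length; the fingertips stand env.tips_ahead ahead of it and the grasp point (between the pads) lies 5 mm behind it (env.tips_ahead is the distance from the TCP to the fingertips, in m); z points along the fingers, y is the line along which they close (so a half turn about z gives the same grasp; the last joint's range is limited). The gripper opens to 85 mm and grips with 20 to 120 N. Pads are 22 mm wide; open, the fingers measure 114 mm over their backs; the gripper's body (76 mm by 85 mm) begins 54 mm behind the grasp point. The pads swing forward as they close: fully open they stand 13 mm farther back than shut.
Start: joints at [-1.359, 0.527, 1.433, -0, 1.181, -0.178], TCP at [0.238, -0.578, 0.245] pointing down, gripper open.
Joint ranges: [-3.08, 3.08], [-0.75, 2.2], [0.22, 2.44], [-1.43, 4.57], [0, 2.65], [-2.85, 2.85]. Speed limits (rad/s): [2.79, 2.79, 3.14, 3.14, 3.14, 3.14].

### API

Orientations are given as a unit quaternion [x, y, z, w].
In Python, from cell import env gives the robot as it stands.
- The arm moves only by the tool step_arm, never from a script. Its argument "steps" is a list of rows, each a list of 5 numbers: the opening, from 0 (shut) to 1 (fully open), then the shift along the world's x, y, z in cm, then the turn about the world's z in degrees. In form: [[claw, tx, ty, tz, turn], ...]. A call has 1 to 5 rows; each row is the pose to reach, as a shift and turn from the pose commanded when the call began; what a row does not reach only later rows make up. A row lasts 1/8 s, in which the tool goes at most 62.5 mm and 10.7 degrees, less where a joint would pass 70% of its speed; a pose out of reach is approached as far as the arm can. A call with a gripper value outside its range is refused whole. The fingers move at their own pace and stop on an object; "newtons" is the grip in N (left out, the last holds). Time passes only in rows, so rows that repeat a pose let the fingers close. It gives the time, the measured TCP pose, the force, the opening and the grip force at its end, in the units of the state.
- env.read_state(): the state, without advancing time (a new reading comes with each control period).
- env.get_image(name): name is "scene" or "side" or "wrist"; returns a dict with "frame" (480x640x3 uint8, blue, green, red), "z_map" (480x640 float32, m along the optical axis (not along the pixel's ray), 0 where there is no reading), "K" (3x3 intrinsics, pixels), "k1" (the pictures are not rectified: a ray, as slopes to the right and down, at radius r is drawn at 1 + k1 r^2 times it, then the intrinsics apply), "rvec" (rotation vector, rad) and "tvec" (3), from world to camera coordinates, as OpenCV has them; the wrist camera has in their place "mount" (4x4, takes a point from camera to tool coordinates, whose origin is the TCP and whose axes are the flange's). Camera axes: x right, y down, z forward; pixel columns grow to the right and rows downward; lengths in m; the calibration is good to about 2 mm. A picture is of the moment at which its call begins: read the wrist's pose just before it.
- env.job_done(): hands the job in; it is judged then, once.
The state is a dict: "time_s": time; "joint_pos": joint angles; "joint_velocities": joint speeds; "joint_efforts": joint torques, N m; "tool_pos": TCP position; "orientation": TCP orientation; "ft_force": force on the tool from outside, world axes, zero at the start; "moment": the same for the moment, N m; "gripper_width": opening from 0.0 (shut) to 1.0 (fully open); "finger_force": force on a finger pad.
Only numpy, scipy, OpenCV 4.12 (cv2) and the standard library are available. Lean on these libraries where they do the work, as an engineer would, in place of code of your own. Each camera call takes 0.05 s, during which the arm holds its last target. There are 200 camera calls.

## Working session

There is one attempt and no reset: what is moved stays moved. The work goes in short steps, Python scripts to look and compute and a tool call to move; the robot and the scene stay as the last step left them, time stands still between calls to the robot, and variables do not carry over. Pictures are saved under pics/ and viewed, at most 10 in all, crops included, and the job is handed in when it is done.

Besides the shell and the picture viewer there is one more tool, called after "Request:" as name([rows], argument=value, ...), one row to a line, values as JSON. step_arm: Moves the arm, as the interface text tells. Its arguments: {"type":"object","properties":{"steps":{"type":"array","items":{"type":"array","items":{"type":"number"}}},"newtons":{"type":"number"}},"required":["steps"]}

```bash
ls; mkdir -p pics
cat > h.py <<'E'
import numpy as np, cv2
from cell import env
def shot(n):
    s=env.read_state(); d=env.get_image(n); d['s']=s; return d
def cam(d):
    if 'mount' in d:
        from scipy.spatial.transform import Rotation as R
        T=np.eye(4);T[:3,:3]=R.from_quat(d['s']['orientation']).as_matrix();T[:3,3]=d['s']['tool_pos']
        return T@np.array(d['mount'])
    Rm=cv2.Rodrigues(np.array(d['rvec'],float))[0];T=np.eye(4);T[:3,:3]=Rm.T;T[:3,3]=-Rm.T@np.array(d['tvec']).ravel();return T
def rays(d,px):
    px=np.array(px,float).reshape(-1,1,2)
    n=cv2.undistortPoints(px,np.array(d['K'],float),np.array([d['k1'],0,0,0.]))[:,0]
    T=cam(d); return T[:3,3],np.c_[n,np.ones(len(n))]@T[:3,:3].T
def onplane(d,px,z):
    o,r=rays(d,px); return o+r*((z-o[2])/r[:,2])[:,None]
def pts(d,px):  # by depth map
    px=np.array(px,int).reshape(-1,2); o,r=rays(d,px); return o+r*d['z_map'][px[:,1],px[:,0]][:,None]
E
python3 - <<'E'
from h import *
s=env.read_state();print(s,env.tips_ahead)
for n in('scene','side','wrist'):
    d=shot(n);cv2.imwrite(f'pics/{n}0.png',d['frame']);np.savez(f'{n}0.npz',**{k:v for k,v in d.items() if k!='s'});print(n,cam(d).round(3).tolist(),d['k1'])
E
```

```text
pics
{'time_s': 0.0, 'joint_pos': array([-1.35851670e+00,  5.28464828e-01,  1.43392022e+00,  1.64081656e-05,
        1.18140302e+00, -1.78509914e-01]), 'joint_velocities': array([-0.00184118, -0.00118012,  0.00013144, -0.00088281, -0.00174644,
       -0.00148207]), 'joint_efforts': array([ 5.43609040e-04, -4.42347372e+01, -1.78020698e+01, -2.61038222e-04,
        8.30325647e-03, -7.35824244e-06]), 'tool_pos': array([ 0.23795069, -0.57717877,  0.24432872]), 'orientation': array([ 9.80971116e-01,  1.94150626e-01, -1.09483411e-05, -1.09767955e-03]), 'ft_force': array([-0.96454575, -0.49800572, -0.31553231]), 'moment': array([ 0.02205896,  0.01505571, -0.05211453]), 'finger_force': 0.0, 'gripper_width': 1.0015095224835493} 0.014
scene [[-0.588, 0.489, -0.644, 1.55], [0.809, 0.334, -0.484, 0.658], [-0.021, -0.806, -0.592, 0.998], [0.0, 0.0, 0.0, 1.0]] -0.07989615417792284
side [[-0.995, -0.05, 0.083, 0.437], [-0.097, 0.549, -0.83, 1.131], [-0.004, -0.834, -0.551, 0.873], [0.0, 0.0, 0.0, 1.0]] -0.1444935234520835
wrist [[0.381, -0.886, -0.264, 0.305], [-0.925, -0.365, -0.108, -0.55], [-0.001, 0.285, -0.959, 0.373], [0.0, 0.0, 0.0, 1.0]] -0.0378808659945328
```

View pics/scene0.png

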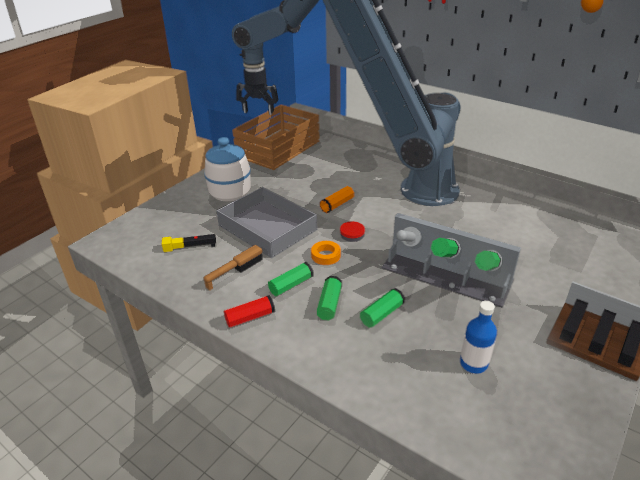

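View pics/side0.png

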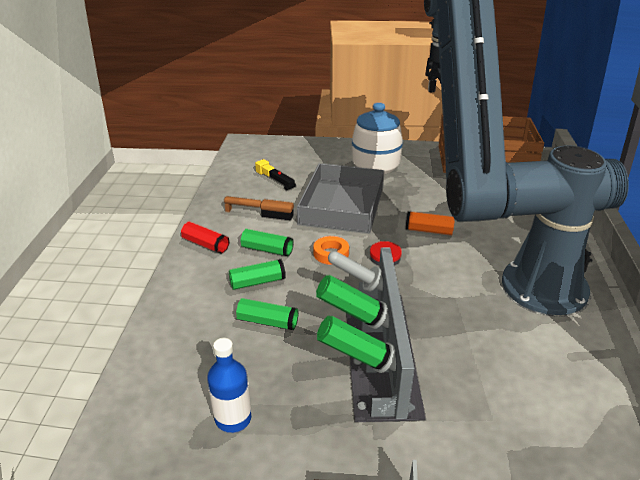

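In the scene picture, the candidates are loose greens at (291,279), (330,298) and (383,307). The look-alikes are red (249,312) and orange (338,199), and the worn fixed greens are (445,247) and (488,260). I choose the three loose greens. The bare peg is at scene (408,237) / side (355,268), and the tub at (267,220).

```bash
cat > m.py <<'E'
from h import *
def comps(d,lo=(45,100,40),hi=(75,255,255),amin=60):
    m=cv2.inRange(cv2.cvtColor(d['frame'],cv2.COLOR_BGR2HSV),lo,hi)
    n,l,st,c=cv2.connectedComponentsWithStats(m)
    return [(c[i],np.argwhere(l==i)[:,::-1]) for i in range(1,n) if st[i,4]>amin]
if __name__=='__main__':
  for n in('scene','side'):
    d=shot(n)
    for c,p in comps(d):
        P=pts(d,p);P=P[d['z_map'][p[:,1],p[:,0]]>0]
        # top flat: z near top
        zt=np.percentile(P[:,2],97);T=P[P[:,2]>zt-.006]
        r=cv2.minAreaRect((T[:,:2]*1000).astype(np.float32))
        print(n,c.round(),len(P),'ztop',zt.round(4),'topflat c',np.array(r[0]).round(1),np.array(r[1]).round(1),round(r[2],1),'zmin',P[:,2].min().round(3))
        q=P-P.mean(0);u=np.linalg.svd(q,full_matrices=0)[2][0];print('   mean',P.mean(0).round(4),'dir',(u*np.sign(u[0])).round(3),'ext',np.ptp(q@u).round(3))
    # rack/peg region
    X=np.argwhere(d['z_map']>0)[:,::-1];P=pts(d,X)
    np.save(f'{n}_P.npy',np.c_[P,X])
    k=(P[:,0]>.3)&(P[:,0]<1)&(abs(P[:,1])<.6)
    hsv=cv2.cvtColor(d['frame'],cv2.COLOR_BGR2HSV)[X[:,1],X[:,0]]
    g=k&(hsv[:,1]<60)&(P[:,2]>.125)&(P[:,2]<.2)
    for nm,b in(('rail130-140',k&(hsv[:,1]<60)&(P[:,2]>.132)&(P[:,2]<.146)),('tubrim',k&(hsv[:,1]<60)&(P[:,2]>.053)&(P[:,2]<.065))):
        Q=P[b];print(n,nm,len(Q),Q[:,:2].min(0).round(3) if len(Q) else '',Q[:,:2].max(0).round(3) if len(Q) else '')
E
python3 m.py
```

```text
scene [444. 247.] 421 ztop 0.1925 topflat c [504.  262.3] [22.9 36.8] 35.7 zmin 0.105
   mean [0.4931 0.2687 0.1668] dir [ 0.855 -0.112  0.506] ext 0.139
scene [487. 260.] 381 ztop 0.1934 topflat c [489.7 380. ] [19.7 31.5] 2.9 zmin 0.053
   mean [0.4839 0.3807 0.1692] dir [0.843 0.06  0.534] ext 0.182
scene [289. 279.] 713 ztop 0.048 topflat c [690.2 -84.6] [ 32.8 118. ] 75.2 zmin -0.005
   mean [ 0.6986 -0.0815  0.0347] dir [ 0.959 -0.278 -0.057] ext 0.139
scene [329. 299.] 713 ztop 0.0483 topflat c [689.2  47.7] [122.4  31. ] 25.7 zmin -0.001
   mean [0.7026 0.0546 0.0368] dir [ 0.907  0.4   -0.13 ] ext 0.127
scene [381. 308.] 826 ztop 0.0481 topflat c [642.6 183.3] [ 32.6 123.3] 79.2 zmin -0.004
   mean [0.6533 0.1856 0.0355] dir [ 0.976 -0.209 -0.061] ext 0.135
scene rail130-140 1068 [ 0.343 -0.599] [0.658 0.43 ]
scene tubrim 1092 [ 0.342 -0.595] [0.697 0.6  ]
side [263. 241.] 792 ztop 0.0464 topflat c [692.  -85.6] [ 34.4 118. ] 75.9 zmin -0.004
   mean [ 0.6934 -0.0762  0.0333] dir [ 0.964 -0.265 -0.012] ext 0.151
side [289. 247.] 84 ztop 0.0426 topflat c [626.2 -68.7] [29.6  
[... 251 characters left out ...]
[348. 299.] 1637 ztop 0.1903 topflat c [494.5 267. ] [26.  42.4] 4.9 zmin -0.003
   mean [0.4634 0.2716 0.1534] dir [0.789 0.121 0.602] ext 0.179
side [263. 313.] 1130 ztop 0.0479 topflat c [645.  182.2] [ 31.5 118.6] 79.9 zmin -0.003
   mean [0.6463 0.1932 0.0356] dir [ 0.985 -0.175 -0.003] ext 0.127
side [295. 319.] 80 ztop 0.0421 topflat c [578.6 193.8] [30.4  2.2] 79.9 zmin -0.002
   mean [0.5794 0.1854 0.0175] dir [0.003 0.59  0.807] ext 0.046
side [351. 341.] 1921 ztop 0.191 topflat c [482.7 379.4] [25.3 37.7] 11.0 zmin 0.003
   mean [0.4514 0.3857 0.1549] dir [0.802 0.13  0.583] ext 0.212
side rail130-140 1883 [ 0.344 -0.596] [0.649 0.434]
side tubrim 990 [ 0.341 -0.579] [0.692 0.59 ]
```

```bash
python3 -c "
import cv2
a=cv2.imread('pics/side0.png')[170:420,170:430];cv2.imwrite('pics/c1.png',cv2.resize(a,None,fx=2.3,fy=2.3,interpolation=cv2.INTER_CUBIC))"
```

```text
(no output)
```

View pics/c1.png

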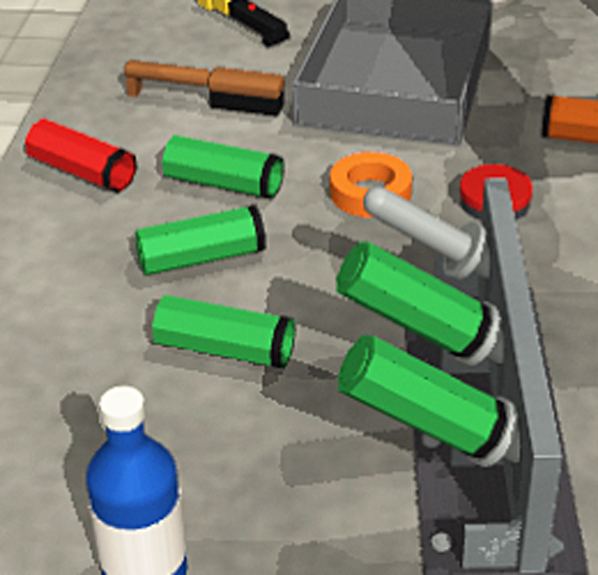

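The crop confirms three loose greens with their black lips facing the robot, at crop (222,166), (200,240) and (222,332). The bare peg runs from its tip at (375,200) to the collar at (463,250). Next I measure the rack, peg and tub.

Run:
```python
import numpy as np,cv2
for n in('scene','side'):
    A=np.load(f'{n}_P.npy');P=A[:,:3]
    f=cv2.imread(f'pics/{n}0.png');S=cv2.cvtColor(f,cv2.COLOR_BGR2HSV)[A[:,4].astype(int),A[:,3].astype(int)]
    b=(S[:,1]<60)&(P[:,2]>.1365)&(P[:,2]<.1425)&(P[:,0]>.33)&(P[:,0]<.5)&(P[:,1]>.07)&(P[:,1]<.5)
    Q=P[b]; c=np.median(Q,0); Q=Q[abs(Q[:,0]-c[0])<.06]
    l=cv2.fitLine(Q[:,:2].astype(np.float32),cv2.DIST_HUBER,0,.001,.001).ravel()
    r=cv2.minAreaRect((Q[:,:2]*1000).astype(np.float32))
    print(n,'rail',len(Q),l.round(4),'yaw',np.degrees(np.arctan2(-l[0],l[1])).round(2),'ends',Q[Q[:,1].argmin()].round(3),Q[Q[:,1].argmax()].round(3),r)
    # peg cylinder pts
    pb=(S[:,1]<60)&(P[:,0]>.44)&(P[:,0]<.58)&(P[:,1]>.09)&(P[:,1]<.21)&(P[:,2]>.1)&(P[:,2]<.2)
    Q=P[pb];u=np.linalg.svd(Q-Q.mean(0),full_matrices=0)[2][0];u*=np.sign(u[0]);t=(Q-Q.mean(0))@u
    print('peg',len(Q),Q.mean(0).round(4),u.round(3),'slope',np.degrees(np.arcsin(u[2])).round(1),'yaw',np.degrees(np.arctan2(u[1],u[0])).round(1),'top',Q[t.argmax()].round(4),'zmax',Q[:,2].max().round(4), 'xmax',Q[:,0].max().round(4))
    tb=(S[:,1]<70)&(P[:,2]>.05)&(P[:,2]<.066)&(P[:,0]>.33)&(P[:,0]<.68)&(P[:,1]<-.03)&(P[:,1]>-.45)
    Q=P[tb];print('tub',len(Q),cv2.minAreaRect((Q[:,:2]*1000).astype(np.float32)))
```

```text
scene rail 625 [ 0.1095 -0.994   0.3743  0.258 ] yaw -173.71 ends [0.38  0.075 0.137] [0.36  0.426 0.138] ((374.8529357910156, 250.26373291015625), (32.1697883605957, 352.4539794921875), 5.649947643280029)
peg 152 [0.4882 0.1534 0.1541] [ 0.824 -0.085  0.561] slope 34.1 yaw -5.9 top [0.5125 0.1458 0.1666] zmax 0.1743 xmax 0.5131
tub 577 ((518.197509765625, -259.7206726074219), (401.2977600097656, 207.7954864501953), 81.99104309082031)
side rail 1350 [ 0.1078 -0.9942  0.3714  0.2759] yaw -173.81 ends [0.391 0.074 0.137] [0.364 0.427 0.14 ] ((374.0555419921875, 250.323974609375), (23.651317596435547, 354.9283447265625), 6.1491007804870605)
peg 476 [0.474  0.1542 0.1473] [0.816 0.065 0.574] slope 35.0 yaw 4.6 top [0.5073 0.1489 0.1695] zmax 0.1726 xmax 0.5113
tub 552 ((507.84320068359375, -325.9519348144531), (270.8238525390625, 201.283447265625), 82.41944885253906)
```

Request:
step_arm([
  [1, 0, 0, 6, 0],
  [1, 6, 4, 6, -9],
  [1, 11, 8, 6, -18],
  [1, 16, 11, 6, -27],
  [1, 20, 14, 6, -37],
])

```text
time_s: 0.88
tool_pos: [0.4397, -0.4366, 0.3053]
orientation: [0.992, -0.13, 0.0, 0.0]
ft_force: [0.1, -1.2, 0.2]
gripper_width: 1.002
finger_force: 0.0
```

Request:
step_arm([
  [1, 3, 5, 0, 0],
  [1, 6, 9, 0, 0],
  [1, 9, 14, 0, 0],
  [1, 12, 18, 0, 0],
])

```text
time_s: 1.38
tool_pos: [0.5588, -0.2557, 0.3052]
orientation: [0.992, -0.127, -0.0, -0.0]
ft_force: [0.2, 0.6, 0.4]
gripper_width: 1.0
finger_force: 0.0
```

Request:
step_arm([
  [1, 3, 4, 0, 0],
  [1, 7, 9, 0, 0],
  [1, 10, 13, 0, 0],
  [1, 13, 17, 0, 0],
  [1, 13, 17, 0, 0],
])

```text
time_s: 2.0
tool_pos: [0.6895, -0.0841, 0.3046]
orientation: [0.992, -0.125, 0.0, -0.0]
ft_force: [0.1, 0.1, 0.2]
gripper_width: 0.999
finger_force: 0.0
```

```bash
cat > w.py <<'E'
from m import *
import sys
d=shot('wrist');s=d['s'];print('t',s['time_s'],s['tool_pos'].round(4),s['orientation'].round(4),s['ft_force'].round(2),s['gripper_width'].round(3))
x=s['orientation'];print('xtool yaw',np.degrees(2*np.arctan2(x[1],x[0])).round(2))
cv2.imwrite(f'pics/{sys.argv[1]}.png',d['frame'])
for c,p in comps(d,amin=800):
    z=d['z_map'][p[:,1],p[:,0]];P=pts(d,p)[z>0]
    zt=np.percentile(P[:,2],90);T=P[abs(P[:,2]-zt)<.003]
    r=cv2.minAreaRect((T[:,:2]*1000).astype(np.float32));print(c.round(),len(P),'zt',zt.round(4),np.array(r[0]).round(1),np.array(r[1]).round(1),round(r[2],1))
E
python3 w.py w1
```

```text
Traceback (most recent call last):
  File "w.py", line 3, in <module>
    d=shot('wrist');s=d['s'];print('t',s['time_s'],s['tool_pos'].round(4),s['orientation'].round(4),s['ft_force'].round(2),s['gripper_width'].round(3))
                                                                                                                           ^^^^^^^^^^^^^^^^^^^^^^^^
AttributeError: 'float' object has no attribute 'round'
```

```bash
sed -i "s/s\['gripper_width'\].round(3)/s['gripper_width']/" w.py; python3 w.py w1
```

```text
t 2.05 [ 0.6885 -0.0861  0.3046] [ 9.921e-01 -1.256e-01 -4.000e-04  1.000e-04] [-0.33 -0.23  0.4 ] 0.9974644622728797
xtool yaw -14.43
[325. 196.] 4451 zt 0.047 [689.  -93.1] [ 27.2 116.4] 76.3
[209. 224.] 4599 zt 0.0467 [690.5  42.8] [116.7  26.7] 25.4
[121. 287.] 4355 zt 0.0465 [643.1 175.8] [ 27.6 117.2] 79.1
```

View pics/w1.png

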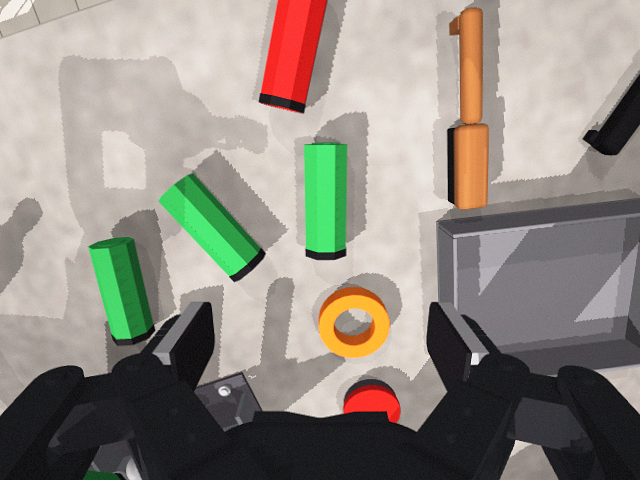

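The wrist view shows the loose sleeves at (326,200), (212,227) and (122,290). The red decoy is at (293,55), the chew at (354,322), the tin at (372,402) and the tub at (545,290). Wrist and scene disagree by about 7 mm because of bevels, so I'm casting the silhouette centres onto the axis height instead.

```bash
cat > sil.py <<'E'
from m import *
for n in('wrist','scene','side'):
    d=shot(n)
    for c,p in comps(d,amin=300):
        P=onplane(d,p,.023)[:,:2]*1000
        r=cv2.minAreaRect(P.astype(np.float32))
        if 600<r[0][0]<800: print(n,c.round(),np.array(r[0]).round(1),np.array(r[1]).round(1),round(r[2],1),'mean',P.mean(0).round(1))
s=env.read_state();print(s['tool_pos'].round(4))
E
python3 sil.py
```

```text
wrist [324. 196.] [686.6 -92.1] [ 46.8 125. ] 76.5 mean [688.8 -93.1]
wrist [208. 224.] [689.8  44. ] [123.4  53.4] 24.9 mean [691.3  44.6]
wrist [120. 287.] [639.4 178.6] [ 57.9 135.3] 79.9 mean [643.1 177.9]
scene [289. 279.] [686.  -90.5] [ 63.6 147.1] 76.0 mean [688.2 -90.6]
scene [329. 299.] [686.7  44.2] [166.3  48.2] 24.8 mean [690.1  45.8]
scene [381. 308.] [638.8 179.7] [ 57.9 154.7] 78.7 mean [641.7 179.5]
side [263. 241.] [696.3 -91.5] [ 77.5 134.9] 76.5 mean [696.5 -91.2]
side [255. 274.] [689.8  45.1] [129.1  76.5] 25.0 mean [690.8  46.2]
side [263. 313.] [649.1 178.3] [ 68.7 130.5] 80.0 mean [649.5 179. ]
[ 0.6874 -0.0891  0.3053]
```

Request:
step_arm([
  [1, -3, 5, 2, 5],
  [1, -7, 10, 4, 10],
  [1, -11, 15, 5, 15],
  [1, -14, 20, 5, 20],
  [1, -17, 23, 5, 20],
])

```text
time_s: 2.88
tool_pos: [0.5165, 0.1429, 0.3561]
orientation: [0.999, 0.047, 0.001, -0.0]
ft_force: [0.4, 0.2, -0.2]
gripper_width: 1.0
finger_force: 0.0
```

Request:
step_arm([
  [1, 0, 0, 0, 0],
  [1, 0, 0, 0, 0],
])

```text
time_s: 3.12
tool_pos: [0.5186, 0.1411, 0.3558]
orientation: [0.999, 0.046, 0.001, 0.0]
ft_force: [-0.4, 0.7, -0.6]
gripper_width: 1.001
finger_force: 0.0
```

```bash
python3 w.py w2
```

```text
t 3.125 [0.5186 0.1411 0.3558] [9.989e-01 4.640e-02 7.000e-04 3.000e-04] [-0.36  0.69 -0.55] 1.0006478699148118
xtool yaw 5.32
[416.  52.] 4786 zt 0.0471 [689.   43.4] [114.9  26.8] 25.3
[533.  62.] 4929 zt 0.0473 [689.4 -91.4] [ 28.3 116.6] 75.5
[299.  81.] 4418 zt 0.047 [643.1 176.8] [ 28.1 116.7] 79.4
[194. 249.] 5498 zt 0.1892 [495.2 259.4] [25.2 41.7] 8.0
[ 78. 252.] 6162 zt 0.1883 [481.9 374.2] [27.2 44.3] 8.7
```

View pics/w2.png

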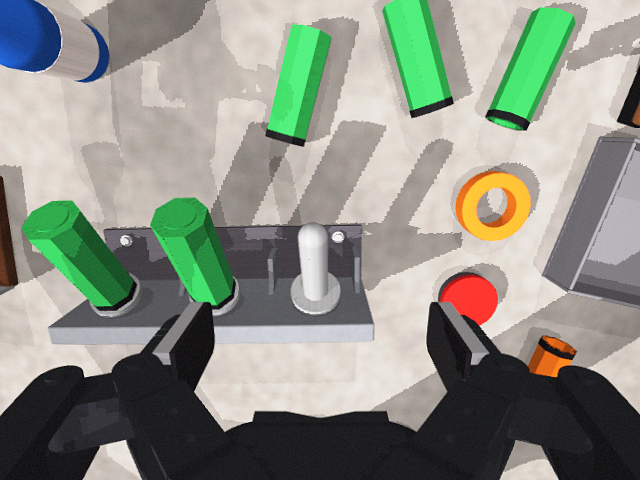

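The bare peg is seen almost end-on-vertical: the tip ball centre is at (314,237) and the collar centre near (316,291). The worn sleeves are at (182,235) and (72,240).

Run:
```python
from h import *
d=shot('wrist');f=d['frame']
hs=cv2.cvtColor(f,cv2.COLOR_BGR2HSV)
for r in (230,237,245,255,265):
    row=f[r,285:345].astype(int).mean(1);g=np.diff(row);print(r,'edges',285+g.argmax()+.5,285+g.argmin()+.5)
col=f[205:330,314].astype(int).mean(1);print('tiptop',205+np.diff(col)[:30].argmax())
print('ball c',onplane(d,[(313.5,237)],.159),'tip edge',onplane(d,[(314,223)],.165))
print('peg mid (peg z 60)',onplane(d,[(314.5,262)],.1394))
print('collar',onplane(d,[(316,291)],.105))
s=d['s'];print(s['tool_pos'])
# depth points on peg
X=np.array([(c,r) for r in range(228,282,2) for c in range(306,323)]);P=pts(d,X)
print('depth ridge',[(r,P[X[:,1]==r][:,2].max().round(4),P[X[:,1]==r].mean(0).round(4).tolist()) for r in (232,240,250,260,270)])
```

```text
230 edges 299.5 325.5
237 edges 297.5 343.5
245 edges 297.5 327.5
255 edges 299.5 327.5
265 edges 299.5 327.5
tiptop 223
ball c [[0.49827574 0.14396497 0.159     ]] tip edge [[0.51308837 0.14471227 0.165     ]]
peg mid (peg z 60) [[0.46676908 0.14051642 0.1394    ]]
collar [[0.41979868 0.1351298  0.105     ]]
[0.51901307 0.1408059  0.35556679]
depth ridge [(232, np.float64(0.1712), [0.506, 0.144, 0.1697]), (240, np.float64(0.1735), [0.4994, 0.1434, 0.1725]), (250, np.float64(0.1716), [0.4889, 0.1425, 0.169]), (260, np.float64(0.1614), [0.476, 0.1415, 0.1597]), (270, np.float64(0.1528), [0.4623, 0.1405, 0.15])]
```

Request:
step_arm([
  [1, 5, 1, -3, -8],
  [1, 10, 2, -7, -16],
  [1, 15.3, 3.2, -11, -16],
  [1, 15.3, 3.2, -17, -16],
  [1, 15.3, 3.2, -23, -16],
])

```text
time_s: 3.85
tool_pos: [0.6733, 0.1725, 0.1227]
orientation: [0.996, -0.094, 0.001, -0.0]
ft_force: [-0.2, -0.1, 0.2]
gripper_width: 1.0
finger_force: 0.0
```

Request:
step_arm([
  [1, 0, 0, -5, 0],
  [1, 0, 0, -8, 0],
  [1, 0, 0, -10.2, 0],
  [1, 0, 0, -10.2, 0],
])

```text
time_s: 4.35
tool_pos: [0.6704, 0.1731, 0.0212]
orientation: [0.996, -0.093, -0.002, 0.0]
ft_force: [-0.3, -0.2, -0.3]
gripper_width: 0.999
finger_force: 0.0
```

Request:
step_arm([
  [0.4, 0, 0, 0, 0],
  [0, 0, 0, 0, 0],
  [0, 0, 0, 0, 0],
  [0, 0, 0, 0, 0],
  [0, 0, 0, 0, 0],
], newtons=30)

```text
time_s: 4.97
tool_pos: [0.6724, 0.1742, 0.0254]
orientation: [0.996, -0.092, 0.002, -0.0]
ft_force: [-1.2, -1.3, 6.6]
gripper_width: 0.534
finger_force: 32.4
```

Request:
step_arm([
  [0, 0, 0, 5, 0],
  [0, 0, 0, 10, 0],
  [0, -1, -0.5, 13.8, 8],
  [0, -3, -1, 13.8, 16.8],
  [0, -4.5, -1.6, 13.8, 16.8],
], newtons=30)

```text
time_s: 5.6
tool_pos: [0.6252, 0.1583, 0.1622]
orientation: [0.999, 0.055, 0.0, -0.0]
ft_force: [0.3, -0.1, -0.9]
gripper_width: 0.534
finger_force: 31.8
```

Request:
step_arm([
  [0, 0, 0, 0, 0],
  [0, 0, 0, 0, 0],
])

```text
time_s: 5.85
tool_pos: [0.6268, 0.1584, 0.1614]
orientation: [0.999, 0.054, 0.001, -0.0]
ft_force: [-0.5, -0.2, -1.4]
gripper_width: 0.53
finger_force: 31.8
```

```bash
cat > chk.py <<'E'
from m import *
import sys
from numpy.linalg import svd
s=env.read_state();print(s['time_s'],s['tool_pos'].round(4),s['ft_force'].round(1))
# side view: green sleeve in hand: axis from depth of nearest component
for n in ('side','scene'):
  d=shot(n);cv2.imwrite(f'pics/{sys.argv[1]}{n}.png',d['frame'])
  for c,p in comps(d,amin=150):
    P=pts(d,p);q=np.median(P,0)
    th=.108;xr=.994*P[:,0]+.108*P[:,1];yr=-.108*P[:,0]+.994*P[:,1]
    u=svd(P-P.mean(0),full_matrices=0)[2][0];u*=np.sign(u[0])
    print(n,c.round(),len(p),'med',q.round(3),"x'",np.percentile(xr,[2,98]).round(3),"y'",np.median(yr).round(3),'z',np.percentile(P[:,2],[2,98]).round(3),'slope',np.degrees(np.arcsin(u[2])).round(1))
E
python3 chk.py k1
```

```text
5.85 [0.6268 0.1584 0.1614] [-0.5 -0.2 -1.4]
side [270. 261.] 2354 med [0.65  0.081 0.045] x' [0.557 0.743] y' 0.002 z [0.009 0.182] slope -32.6
side [348. 299.] 1627 med [0.463 0.276 0.156] x' [0.434 0.545] y' 0.224 z [0.107 0.192] slope 43.3
side [351. 341.] 1932 med [0.451 0.389 0.158] x' [0.433 0.546] y' 0.338 z [0.108 0.193] slope 46.4
scene [444. 247.] 422 med [0.506 0.271 0.171] x' [0.439 0.549] y' 0.217 z [0.114 0.193] slope 30.3
scene [379. 261.] 442 med [0.65  0.163 0.173] x' [0.608 0.672] y' 0.092 z [0.14  0.184] slope 36.9
scene [487. 260.] 384 med [0.495 0.382 0.174] x' [0.428 0.549] y' 0.327 z [0.115 0.194] slope 36.1
scene [289. 279.] 715 med [ 0.701 -0.08   0.037] x' [0.625 0.735] y' -0.155 z [0.009 0.049] slope 38.3
scene [329. 299.] 708 med [0.709 0.056 0.04 ] x' [0.637 0.752] y' -0.02 z [0.007 0.049] slope 40.0
```

Request:
step_arm([
  [0, -1, -0.1, -0.1, 0],
  [0, -2, -0.2, -0.1, 0],
  [0, -3, -0.35, -0.1, 0],
  [0, -3, -0.35, -0.1, 0],
])

```text
time_s: 6.45
tool_pos: [0.5945, 0.155, 0.1602]
orientation: [0.999, 0.054, -0.001, -0.0]
ft_force: [0.4, 0.4, -1.8]
gripper_width: 0.53
finger_force: 31.5
```

Request:
step_arm([
  [0, -0.2, 0, 1, 0],
  [0, -0.5, -0.05, 2.1, 0],
  [0, -0.5, -0.05, 2.1, 0],
], newtons=22)

```text
time_s: 6.82
tool_pos: [0.592, 0.1543, 0.1829]
orientation: [0.999, 0.054, 0.002, -0.0]
ft_force: [0.9, 0.0, -1.2]
gripper_width: 0.536
finger_force: 30.2
```

Request:
step_arm([
  [0, -0.5, -0.05, 0.9, 0],
  [0, -1, -0.1, 1.8, 0],
  [0, -1, -0.1, 1.8, 0],
])

```text
time_s: 7.2
tool_pos: [0.5809, 0.1532, 0.2004]
orientation: [0.999, 0.054, 0.0, -0.0]
ft_force: [0.5, 0.2, -1.1]
gripper_width: 0.528
finger_force: 29.9
```

Request:
step_arm([
  [0, -0.6, -0.05, 0.7, 0],
  [0, -1.3, -0.15, 1.3, 0],
  [0, -1.3, -0.15, 1.3, 0],
])

```text
time_s: 7.58
tool_pos: [0.5677, 0.1518, 0.2131]
orientation: [0.999, 0.054, 0.0, -0.0]
ft_force: [1.0, 1.8, -1.9]
gripper_width: 0.529
finger_force: 29.8
```

```bash
python3 chk.py k2|grep -v ' 0.0[234]'; python3 -c "
import cv2
a=cv2.imread('pics/k2side.png')[180:400,200:440];b=cv2.imread('pics/k2scene.png')[180:400,300:540];cv2.imwrite('pics/k2.png',cv2.resize(cv2.hconcat([a,b]),None,fx=1.66,fy=1.66))"
```

```text
7.575 [0.5677 0.1518 0.2131] [ 1.   1.8 -1.9]
side [320. 248.] 858 med [0.526 0.168 0.191] x' [0.506 0.575] y' 0.11 z [0.158 0.223] slope -35.1
side [348. 299.] 1628 med [0.463 0.276 0.156] x' [0.434 0.545] y' 0.224 z [0.106 0.192] slope 47.1
side [351. 341.] 1931 med [0.451 0.389 0.158] x' [0.433 0.546] y' 0.338 z [0.108 0.193] slope 45.7
scene [391. 234.] 437 med [0.592 0.164 0.222] x' [0.515 0.622] y' 0.1 z [0.161 0.243] slope 35.9
scene [444. 247.] 421 med [0.505 0.271 0.172] x' [0.441 0.55 ] y' 0.217 z [0.115 0.194] slope 36.2
scene [487. 260.] 385 med [0.495 0.383 0.173] x' [0.424 0.549] y' 0.328 z [0.11  0.194] slope 36.5
```

View pics/k2.png

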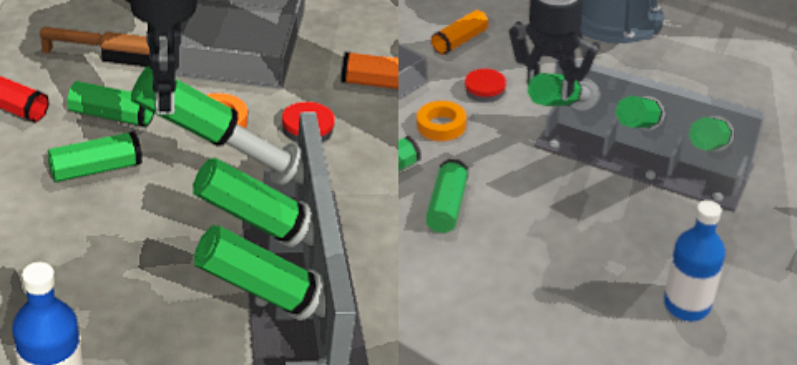

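The picture shows the sleeve pivoted in line with the peg, its mouth over the tip at (232,125), parallel to its neighbours. Next I slide it down the peg gently.

Request:
step_arm([
  [0, -0.8, -0.1, -0.6, 0],
  [0, -1.6, -0.2, -1.1, 0],
  [0, -2.4, -0.25, -1.7, 0],
])

```text
time_s: 8.05
tool_pos: [0.5429, 0.1488, 0.1946]
orientation: [0.999, 0.054, -0.001, 0.0]
ft_force: [1.1, 1.9, -1.4]
gripper_width: 0.529
finger_force: 29.8
```

Request:
step_arm([
  [0, -0.4, -0.05, -0.3, 0],
  [0, -0.8, -0.1, -0.6, 0],
  [0, -0.8, -0.1, -0.6, 0],
])

```text
time_s: 8.43
tool_pos: [0.5354, 0.148, 0.189]
orientation: [0.999, 0.054, -0.001, 0.0]
ft_force: [-0.5, 0.7, -1.5]
gripper_width: 0.535
finger_force: 29.8
```

Request:
step_arm([
  [0, -0.4, -0.05, -0.3, 0],
  [0, -0.8, -0.1, -0.6, 0],
  [0, -0.8, -0.1, -0.6, 0],
])

```text
time_s: 8.8
tool_pos: [0.5273, 0.1471, 0.183]
orientation: [0.999, 0.054, -0.001, 0.0]
ft_force: [-0.3, -0.8, -1.5]
gripper_width: 0.532
finger_force: 29.8
```

Request:
step_arm([
  [0, -0.3, -0.03, -0.2, 0],
  [0, -0.5, -0.05, -0.35, 0],
  [0, -0.8, -0.1, -0.6, 0],
  [0, -0.8, -0.1, -0.6, 0],
])

```text
time_s: 9.3
tool_pos: [0.5196, 0.1461, 0.177]
orientation: [0.999, 0.054, -0.0, 0.0]
ft_force: [0.2, 0.2, -1.4]
gripper_width: 0.53
finger_force: 29.9
```

Request:
step_arm([
  [0, -0.3, -0.03, -0.2, 0],
  [0, -0.5, -0.05, -0.35, 0],
  [0, -0.8, -0.1, -0.6, 0],
  [0, -0.8, -0.1, -0.6, 0],
])

```text
time_s: 9.8
tool_pos: [0.5117, 0.1456, 0.1713]
orientation: [0.999, 0.054, -0.0, -0.0]
ft_force: [-0.7, 2.8, 0.2]
gripper_width: 0.531
finger_force: 30.1
```

```bash
python3 chk.py k3|grep -E "^[0-9]|slope"
```

```text
9.8 [0.5117 0.1456 0.1713] [-0.7  2.8  0.2]
side [263. 241.] 800 med [ 0.693 -0.075  0.035] x' [0.628 0.735] y' -0.15 z [0.009 0.047] slope -33.7
side [316. 250.] 291 med [0.535 0.166 0.184] x' [0.539 0.565] y' 0.107 z [0.157 0.203] slope -34.7
side [348. 264.] 792 med [0.47  0.161 0.149] x' [0.449 0.519] y' 0.109 z [0.113 0.18 ] slope -37.1
side [255. 274.] 1039 med [0.688 0.06  0.036] x' [0.633 0.746] y' -0.015 z [0.002 0.048] slope -37.2
side [348. 299.] 1635 med [0.463 0.276 0.156] x' [0.434 0.545] y' 0.224 z [0.105 0.192] slope 44.2
side [351. 341.] 1935 med [0.452 0.389 0.158] x' [0.433 0.545] y' 0.338 z [0.108 0.192] slope 47.6
scene [399. 236.] 395 med [0.536 0.158 0.181] x' [0.452 0.565] y' 0.1 z [0.116 0.203] slope 35.6
scene [444. 247.] 422 med [0.506 0.271 0.172] x' [0.437 0.548] y' 0.217 z [0.114 0.194] slope 35.8
scene [487. 260.] 385 med [0.495 0.383 0.174] x' [0.429 0.549] y' 0.327 z [0.11  0.194] slope 36.1
scene [289. 279.] 712 med [ 0.701 -0.079  0.037] x' [0.625 0.736] y' -0.155 z [0.006 0.049] slope 39.9
scene [329. 299.] 710 med [0.708 0.057 0.04 ] x' [0.636 0.751] y' -0.02 z [0.007 0.049] slope 38.1
```

Request:
step_arm([
  [0, -0.4, -0.05, -0.3, 0],
  [0, -0.8, -0.1, -0.6, 0],
  [0, -1.2, -0.1, -0.85, 0],
  [0, -1.2, -0.1, -0.85, 0],
])

```text
time_s: 10.4
tool_pos: [0.5006, 0.1449, 0.1636]
orientation: [0.999, 0.054, 0.001, -0.001]
ft_force: [-0.8, 5.3, 5.9]
gripper_width: 0.534
finger_force: 30.6
```

Request:
step_arm([
  [0, -0.2, -0.02, -0.12, 0],
  [0, -0.4, -0.04, -0.25, 0],
  [0, -0.4, -0.04, -0.25, 0],
])

```text
time_s: 10.78
tool_pos: [0.4974, 0.1446, 0.1614]
orientation: [0.999, 0.054, 0.002, -0.001]
ft_force: [-0.0, 6.5, 7.5]
gripper_width: 0.534
finger_force: 30.7
```

Request:
step_arm([
  [0, 0, 0.1, 0.1, 0],
  [0.75, 0, 0.1, 0.1, 0],
  [0.85, 0, 0.1, 0.1, 0],
  [0.85, 0, 0.1, 0.1, 0],
  [0.85, 0, 0.1, 0.1, 0],
])

```text
time_s: 11.4
tool_pos: [0.4961, 0.1446, 0.1612]
orientation: [0.999, 0.054, -0.0, 0.0]
ft_force: [0.4, 0.4, -0.0]
gripper_width: 0.85
finger_force: 0.0
```

```bash
python3 chk.py k4|grep -E "^[0-9]|z \[0.1"
```

```text
11.4 [0.4961 0.1446 0.1612] [ 0.4  0.4 -0. ]
side [324. 255.] 302 med [0.518 0.166 0.172] x' [0.521 0.551] y' 0.109 z [0.149 0.192] slope -35.5
side [348. 299.] 1635 med [0.463 0.276 0.156] x' [0.434 0.545] y' 0.224 z [0.106 0.192] slope 42.2
side [351. 341.] 1932 med [0.451 0.389 0.158] x' [0.433 0.546] y' 0.339 z [0.109 0.193] slope 45.7
scene [402. 236.] 387 med [0.518 0.158 0.17 ] x' [0.456 0.549] y' 0.103 z [0.106 0.191] slope 36.4
scene [444. 247.] 422 med [0.506 0.271 0.172] x' [0.439 0.549] y' 0.217 z [0.115 0.195] slope 36.2
scene [487. 260.] 385 med [0.495 0.383 0.175] x' [0.426 0.548] y' 0.328 z [0.111 0.195] slope 36.5
```

Request:
step_arm([
  [0.85, 0, 0, 4, 0],
  [0.85, 0, 0, 9, 0],
  [0.85, 0, 0, 15, 0],
  [0.85, 5, -2, 18, 0],
  [0.85, 10, -5, 18, 9],
])

```text
time_s: 12.12
tool_pos: [0.5985, 0.0952, 0.3458]
orientation: [0.991, 0.135, 0.004, 0.001]
ft_force: [0.8, -0.0, -0.3]
gripper_width: 0.847
finger_force: 0.0
```

```bash
python3 chk.py k5|grep -E "^[0-9]|z \[0.1"; python3 -c "
import cv2
a=cv2.imread('pics/k5side.png')[180:400,200:440];b=cv2.imread('pics/k5scene.png')[180:400,300:540];cv2.imwrite('pics/k5.png',cv2.resize(cv2.hconcat([a,b]),None,fx=1.66,fy=1.66))"
```

```text
12.125 [0.5985 0.0952 0.3458] [ 0.8 -0.  -0.3]
side [344. 264.] 1367 med [0.477 0.161 0.152] x' [0.436 0.546] y' 0.11 z [0.104 0.189] slope 41.8
side [348. 299.] 1633 med [0.464 0.275 0.156] x' [0.434 0.545] y' 0.224 z [0.106 0.193] slope 42.6
side [351. 341.] 1931 med [0.452 0.389 0.158] x' [0.433 0.545] y' 0.339 z [0.109 0.192] slope 47.5
scene [403. 236.] 432 med [0.516 0.159 0.167] x' [0.435 0.55 ] y' 0.105 z [0.104 0.191] slope 35.8
scene [444. 247.] 420 med [0.506 0.271 0.172] x' [0.44  0.549] y' 0.216 z [0.114 0.194] slope 36.2
scene [487. 260.] 385 med [0.495 0.383 0.174] x' [0.428 0.549] y' 0.328 z [0.109 0.194] slope 36.5
```

View pics/k5.png

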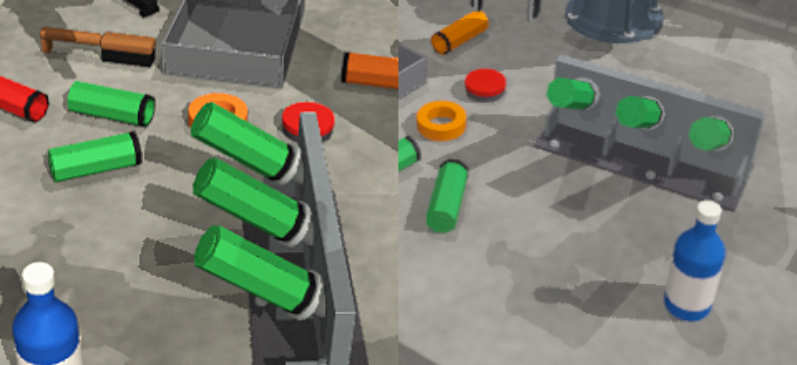

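The picture shows the tried sleeve on the bare peg at (243,140), its lip against the collar, matching the worn sleeves to about 1–2 mm. It is fully home, so the other two go to the tub.

Request:
step_arm([
  [1, 4, -2.5, -4, 5],
  [1, 8.9, -5.2, -8, 9.5],
  [1, 8.9, -5.2, -14, 9.5],
  [1, 8.9, -5.2, -20, 9.5],
  [1, 8.9, -5.2, -23, 9.5],
])

```text
time_s: 12.85
tool_pos: [0.6816, 0.0431, 0.1064]
orientation: [0.977, 0.213, -0.004, -0.001]
ft_force: [0.2, -0.4, -0.3]
gripper_width: 1.002
finger_force: 0.0
```

Request:
step_arm([
  [1, 0, 0, -4, 0],
  [1, 0, 0, -7, 0],
  [1, 0, 0, -8.8, 0],
  [1, 0, 0, -8.8, 0],
])

```text
time_s: 13.35
tool_pos: [0.6838, 0.0431, 0.0219]
orientation: [0.977, 0.214, -0.002, -0.001]
ft_force: [-0.2, 0.7, 0.0]
gripper_width: 0.998
finger_force: 0.0
```

Request:
step_arm([
  [0.4, 0, 0, 0, 0],
  [0, 0, 0, 0, 0],
  [0, 0, 0, 0, 0],
  [0, 0, 0, 0, 0],
  [0, 0, 0, 0, 0],
], newtons=40)

```text
time_s: 13.98
tool_pos: [0.6863, 0.0427, 0.0251]
orientation: [0.977, 0.214, 0.001, 0.0]
ft_force: [-0.5, -0.3, 6.2]
gripper_width: 0.531
finger_force: 43.5
```

Request:
step_arm([
  [0, 0, 0, 5, 0],
  [0, 0, 0, 10, 0],
  [0, 0, 0, 15, 0],
  [0, 0, 0, 15, 0],
])

```text
time_s: 14.48
tool_pos: [0.6882, 0.0425, 0.1788]
orientation: [0.977, 0.214, 0.005, 0.002]
ft_force: [0.3, -0.4, -1.8]
gripper_width: 0.529
finger_force: 42.8
```

Run:
```python
from h import *
s=env.read_state();print(s['tool_pos'],s['orientation'].round(3))
import cv2
for n in('side','scene'):
    d=shot(n);X=np.argwhere(d['z_map']>0)[:,::-1];P=pts(d,X)
    S=cv2.cvtColor(d['frame'],cv2.COLOR_BGR2HSV)[X[:,1],X[:,0]]
    # rim pts, restricted box to leave out jar/brush
    b=(S[:,1]<60)&(P[:,2]>.054)&(P[:,2]<.064)&(P[:,0]>.38)&(P[:,0]<.64)&(P[:,1]<-.15)&(P[:,1]>-.48)
    m=np.zeros((480,640),np.uint8);m[X[b][:,1],X[b][:,0]]=255
    m=cv2.dilate(m,np.ones((3,3)));k,l,st,c=cv2.connectedComponentsWithStats(m);i=1+st[1:,4].argmax()
    Q=P[b&(l[X[:,1],X[:,0]]==i)]
    print(n,len(Q),cv2.minAreaRect((Q[:,:2]*1000).astype(np.float32)),[Q[f(Q[:,a])].round(3).tolist() for a in(0,1) for f in(np.argmin,np.argmax)])
```

```text
[0.6882337  0.04252793 0.17884767] [0.977 0.214 0.005 0.002]
side 467 ((507.975341796875, -326.036865234375), (273.6137390136719, 201.51480102539062), 82.32281494140625) [[0.391, -0.439, 0.057], [0.623, -0.212, 0.056], [0.56, -0.471, 0.055], [0.43, -0.182, 0.054]]
scene 438 ((507.8590393066406, -329.3830261230469), (269.50738525390625, 211.39028930664062), 83.5901107788086) [[0.389, -0.441, 0.057], [0.624, -0.219, 0.062], [0.589, -0.469, 0.057], [0.444, -0.191, 0.061]]
```

Request:
step_arm([
  [0, -2.5, -4.5, 0, -6],
  [0, -5, -9, 0, -14],
  [0, -7.5, -13.5, 0, -22],
  [0, -10, -18, 0, -30],
  [0, -12.5, -22.5, 0, -32.2],
])

```text
time_s: 15.2
tool_pos: [0.5577, -0.1828, 0.1709]
orientation: [0.998, -0.066, -0.002, -0.001]
ft_force: [-0.1, -0.5, -0.3]
gripper_width: 0.531
finger_force: 42.7
```

Request:
step_arm([
  [0, -2.5, -4.5, 0, 0],
  [0, -4.9, -8.9, 0, 0],
  [0, -4.9, -8.9, -4, 0],
  [0, -4.9, -8.9, -8, 0],
  [0, -4.9, -8.9, -11, 0],
])

```text
time_s: 15.82
tool_pos: [0.5087, -0.2699, 0.0596]
orientation: [0.998, -0.066, -0.003, -0.002]
ft_force: [-0.4, 0.3, -0.7]
gripper_width: 0.531
finger_force: 42.7
```

Request:
step_arm([
  [0, 0, 0, -1.5, 0],
  [0, 0, 0, -3, 0],
  [0, 0, 0, -3, 0],
])

```text
time_s: 16.2
tool_pos: [0.5106, -0.2708, 0.0323]
orientation: [0.998, -0.065, -0.001, -0.001]
ft_force: [-0.8, 0.9, -0.4]
gripper_width: 0.531
finger_force: 42.7
```

Request:
step_arm([
  [0.78, 0, 0, 0, 0],
  [0.78, 0, 0, 0, 0],
  [0.78, 0, 0, 5, 0],
  [0.78, 0, 0, 10, 0],
  [0.78, 0, 0, 13, 0],
])

```text
time_s: 16.82
tool_pos: [0.5121, -0.272, 0.1669]
orientation: [0.998, -0.065, 0.002, 0.001]
ft_force: [0.0, -0.6, 0.4]
gripper_width: 0.777
finger_force: 0.0
```

Request:
step_arm([
  [1, 4.3, 4.5, 0, -6.3],
  [1, 8.7, 9, 0, -6.3],
  [1, 13, 13.5, 0, -6.3],
  [1, 17.3, 18, 0, -6.3],
  [1, 17.3, 18, -5, -6.3],
])

```text
time_s: 17.45
tool_pos: [0.6916, -0.0881, 0.1188]
orientation: [0.993, -0.117, 0.008, 0.001]
ft_force: [0.1, -0.6, -0.5]
gripper_width: 1.001
finger_force: 0.0
```

```bash
python3 sil.py
```

```text
wrist [328. 253.] [682.9 -91.6] [ 47.5 132.5] 75.9 mean [688.2 -92.9]
scene [289. 279.] [686.  -90.5] [ 63.6 147.1] 76.0 mean [688.1 -90.3]
side [263. 241.] [696.6 -91.6] [ 77.5 135.3] 76.5 mean [696.6 -91.3]
[ 0.6817 -0.09    0.1111]
```

Position is good. Now down (−8.3 cm), grip and lift.

Request:
step_arm([
  [1, 0, 0, -4, 0],
  [1, 0, 0, -7, 0],
  [1, 0, 0, -8.2, 0],
  [1, 0, 0, -8.2, 0],
])

```text
time_s: 18.1
tool_pos: [0.6842, -0.0921, 0.0322]
orientation: [0.993, -0.121, 0.0, 0.0]
ft_force: [0.2, 0.2, -0.7]
gripper_width: 0.999
finger_force: 0.0
```

Request:
step_arm([
  [0.4, 0, 0, 0, 0],
  [0, 0, 0, 0, 0],
  [0, 0, 0, 0, 0],
  [0, 0, 0, 0, 0],
  [0, 0, 0, 0, 0],
], newtons=40)

```text
time_s: 18.73
tool_pos: [0.6851, -0.0915, 0.033]
orientation: [0.993, -0.12, 0.001, 0.0]
ft_force: [0.2, 0.4, 5.6]
gripper_width: 0.525
finger_force: 42.8
```

Request:
step_arm([
  [0, 0, 0, 5, 0],
  [0, 0, 0, 10, 0],
  [0, 0, 0, 15, 6],
  [0, 0, 0, 15, 6],
  [0, 0, 0, 15, 6],
])

```text
time_s: 19.35
tool_pos: [0.6831, -0.0909, 0.1806]
orientation: [0.998, -0.068, -0.001, -0.0]
ft_force: [-0.1, 0.4, -1.9]
gripper_width: 0.524
finger_force: 42.0
```

Request:
step_arm([
  [0, -3, -5, 0, 0],
  [0, -6, -10, 0, 0],
  [0, -9, -15, 0, 0],
  [0, -12, -20, 0, 0],
  [0, -15, -24, 0, 0],
])

```text
time_s: 19.98
tool_pos: [0.5318, -0.3323, 0.1787]
orientation: [0.998, -0.069, -0.002, -0.001]
ft_force: [0.4, -0.5, -0.9]
gripper_width: 0.525
finger_force: 42.0
```

Request:
step_arm([
  [0, -3.3, -5, 0, 0],
  [0, -3.3, -5, -4, 0],
  [0, -3.3, -5, -8, 0],
  [0, -3.3, -5, -11, 0],
  [0, -3.3, -5, -11, 0],
])

```text
time_s: 20.6
tool_pos: [0.4983, -0.3784, 0.0666]
orientation: [0.998, -0.068, -0.004, -0.004]
ft_force: [0.8, -0.3, -2.1]
gripper_width: 0.526
finger_force: 42.0
```

Request:
step_arm([
  [0, 0, 0, -1.5, 0],
  [0, 0, 0, -2.8, 0],
  [0, 0, 0, -2.8, 0],
])

```text
time_s: 20.98
tool_pos: [0.5007, -0.3806, 0.0425]
orientation: [0.998, -0.068, -0.001, -0.001]
ft_force: [-0.2, -0.0, -0.4]
gripper_width: 0.526
finger_force: 42.0
```

Request:
step_arm([
  [0.78, 0, 0, 0, 0],
  [0.78, 0, 0, 0, 0],
  [0.78, 0, 0, 5, 0],
  [0.78, 0, 0, 10, 0],
  [0.78, 0, 0, 16, 0],
])

```text
time_s: 21.6
tool_pos: [0.5007, -0.3809, 0.2048]
orientation: [0.998, -0.068, -0.0, -0.0]
ft_force: [0.4, -0.5, -0.1]
gripper_width: 0.779
finger_force: 0.0
```

Request:
step_arm([
  [0.78, 0, 0, 5, 0],
  [0.78, 0, 0, 10, 0],
  [0.78, 0, 0, 10, 0],
  [0.78, 0, 0, 10, 0],
])

```text
time_s: 22.1
tool_pos: [0.5007, -0.3808, 0.3035]
orientation: [0.998, -0.068, 0.0, 0.0]
ft_force: [0.3, 0.4, -0.4]
gripper_width: 0.782
finger_force: 0.0
```

```bash
python3 chk.py k6; python3 w.py w3; python3 -c "
import cv2
a=cv2.imread('pics/k6side.png');b=cv2.imread('pics/w3.png');cv2.imwrite('pics/k6.png',cv2.resize(cv2.hconcat([a,b]),None,fx=.62,fy=.62))"
```

```text
22.1 [ 0.5007 -0.3808  0.3035] [ 0.3  0.4 -0.4]
side [343. 187.] 671 med [ 0.508 -0.363  0.038] x' [0.412 0.521] y' -0.416 z [0.01  0.052] slope -29.0
side [337. 203.] 509 med [ 0.518 -0.258  0.045] x' [0.431 0.542] y' -0.313 z [0.002 0.052] slope -30.2
side [344. 264.] 1367 med [0.477 0.161 0.152] x' [0.437 0.545] y' 0.11 z [0.102 0.189] slope 44.6
side [348. 299.] 1644 med [0.464 0.275 0.156] x' [0.434 0.545] y' 0.224 z [0.104 0.192] slope 44.2
side [351. 341.] 1943 med [0.452 0.389 0.158] x' [0.433 0.546] y' 0.338 z [0.108 0.193] slope 46.1
scene [255. 214.] 504 med [ 0.514 -0.366  0.041] x' [0.407 0.521] y' -0.42 z [0.015 0.054] slope 32.1
scene [279. 227.] 533 med [ 0.525 -0.257  0.042] x' [0.428 0.543] y' -0.313 z [0.015 0.053] slope -1.1
scene [403. 236.] 431 med [0.516 0.159 0.167] x' [0.437 0.55 ] y' 0.105 z [0.105 0.191] slope 35.9
scene [444. 247.] 422 med [0.505 0.271 0.172] x' [0.438 0.548] y' 0.216 z [0.114 0.194] slope 35.8
scene [487. 260.] 385 med [0.495 0.383 0.174] x' [0.428 0.55 ] y' 0.327 z [0.111 0.195] slope 36.5
t 22.2 [ 0.5004 -0.3805  0.3018] [ 0.9977 -0.0681 -0.0012 -0.0011] [-0.61  0.11 -0.6 ] 0.7801127701945608
xtool yaw -7.81
[321. 194.] 4664 zt 0.052 [ 505.2 -382.9] [ 26.1 116. ] 81.7
[221. 199.] 4975 zt 0.0517 [ 515.8 -273.1] [ 28.2 116.8] 83.2
```

View pics/k6.png

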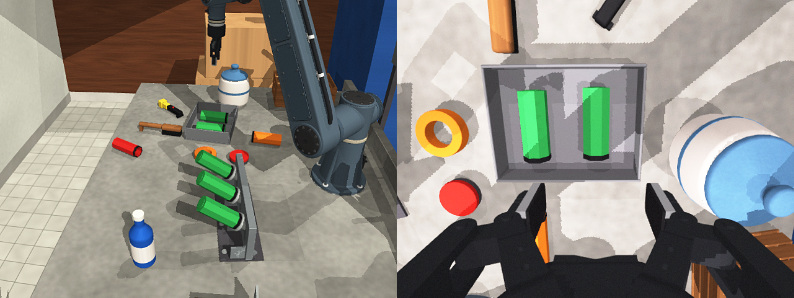

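Both spare sleeves lie flat in the tub, at (534,124) and (595,123). The third is home on the peg at (215,163), and the bystanders are in place. Handing in.

```bash
python3 -c "
from cell import env
print(env.job_done())"
```

```text
the job is handed in; nothing more can be done
None
```

The job is handed in: the first sleeve I tried slid fully home on the bare peg without forcing, so I put the other two in the tub without trying them; the other things on the ledge were not disturbed, at about 22 s on the clock, and no verdict came back.

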